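Feel the end float of two gear units and shim the worn one

ROBOT

A 6-joint arm with a two-finger parallel gripper is mounted at the origin on the work surface. World frame = base frame: x ahead of the robot, y to its left, z up, the work surface at z = 0. Lengths are in m, angles in rad, forces in N, time in s.
With the tool pointing down it reaches from about 0.35 to 0.8 m from the base axis. Payload 7.3 kg.
Tool frame: the origin (TCP) lies between the finger pads; the fingertips stand 8 mm ahead of it and the grasp point (between the pads) lies 11 mm behind it; z points along the fingers, y is the line along which they close (so a half turn about z gives the same grasp; the last joint's range is limited). The gripper opens to 85 mm and grips with 20 to 120 N. Pads are 22 mm wide; open, the fingers measure 114 mm over their backs; the gripper's body (76 mm by 85 mm) begins 54 mm behind the grasp point. The pads swing forward as they close: fully open they stand 13 mm farther back than shut.
Start: joints at [-1.359, 0.342, 1.524, -0, 1.275, -0.146], TCP at [0.184, -0.492, 0.208] pointing down, gripper open.
Joint ranges: [-2.53, 2.53], [-0.77, 2.02], [0.04, 2.7], [-1, 4.14], [0.28, 2.66], [-3.11, 3.11]. Speed limits (rad/s): [2.57, 2.57, 3.14, 3.14, 3.14, 3.14].

INTERFACE

Orientations are given as a 3x3 rotation matrix whose columns are the frame's x, y, z axes.
In Python, from workcell import r gives the robot as it stands.
- The arm moves only by the shell command python3 -m pendant 'ROWS' [OPENING] [FORCE]. ROWS is JSON, a list of rows, each an object of numbers: "dx", "dy", "dz": the shift along the tool's x, y, z in m; "twist": the turn about the tool's z in rad. A call has 1 to 20 rows; each row shifts and turns the commanded pose from where the row before left it, along the tool's axes as they then stand; what a row does not reach is not made up. A row lasts 1/8 s, in which the tool goes at most 62.5 mm and 10.7 degrees, less where a joint would pass 70% of its speed; a pose out of reach is approached as far as the arm can. A call with a gripper value outside its range is refused whole. OPENING is the opening, from -1 (shut) to 1 (fully open), set as the call begins (- or left out, the last holds). The fingers move at their own pace and stop on an object; FORCE is the grip in N (left out, the last holds). Time passes only in rows, so rows that do not move let the fingers close. It gives the time, the measured TCP pose, the force, the opening and the grip force at its end, in the units of the state.
- r.sense(): the state, without advancing time (a new reading comes with each control period).
- r.camera(name): name is "scene" or "top" or "wrist"; returns a dict with "pixels" (384x512x3 uint8, blue, green, red), "K" (3x3 intrinsics, pixels), "R" (3x3) and "t" (3): a world point X has camera coordinates R X + t. Camera axes: x right, y down, z forward; pixel columns grow to the right and rows downward; lengths in m; the calibration is good to about 2 mm. A picture is of the moment at which its call begins. There is no depth.
- r.job_done(): hands the job in; it is judged then, once.
The state is a dict: "t": time; "joint_pos": joint angles; "joint_velocities": joint speeds; "joint_efforts": joint torques, N m; "ee_pos": TCP position; "tool_rot": TCP orientation; "ft_force": force on the tool from outside, world axes, zero at the start; "wrist_torque": the same for the moment, N m; "opening": finger opening in m; "grip_force": force on a finger pad.
Only numpy, scipy, OpenCV 4.12 (cv2) and the standard library are available. Lean on these libraries where they do the work, as an engineer would, in place of code of your own. Each camera call takes 0.05 s, during which the arm holds its last target. There are 200 camera calls.

TASK

One of the two gear units on the bench has too much end float. First push both shafts right in against their stops by their hubs, then pull out to feel which one travels too far, always gently, without shoving the cases about on their soft rubber mounts. Leave the worn unit's shaft pulled right out and set the white horseshoe spacer from the rack over it, between nose and hub, feet standing on the saddle; leave the sound unit's shaft pushed right in, and leave the other things on the bench alone.

Things in the scene. Friction and masses are not known exactly. Their poses are not given: they have to be found in the camera images.
- unit_a: gear unit: grey case 100x80x68 mm, x = 25 to 125 mm, top 113 mm up, on a steel plate (x = -60 to 135, 90 wide, 12 thick). Origin on the bench under the front face of its round nose (28 mm across, 25 long); x points from hub to case, z up; shaft axis 75 mm up. Under the gap before the nose a steel saddle block, x = -22 to -1, 44 wide, flat top 35 mm up. Either unit may be the worn one; it cannot be seen
- unit_b: second gear unit, in every visible way the same as unit_a, same frame and sizes. On both, the shaft (9 mm thick) comes out of the nose level along the unit's -x, roughly towards the robot. Sound units have about 4 mm of end float, worn ones about 11 mm
- hub_a (a point): centre of the steel hub (32 mm across, 20 mm long) on the shaft of unit_a, 75 mm up, axes as the unit's. It slides with the shaft along the unit's x between hidden stops, with about 2 N of drag, and stays where left. Right in, the hub's back face is 3 mm, its centre 13 mm, in front of the nose face. At the start it is somewhere between its stops
- hub_b (a point): centre of the hub on the shaft of unit_b; all as for hub_a
- nose_a (a point): centre of the front face of unit_a's round nose, on the shaft axis, 75 mm up, axes as the unit's. Nose and case ride on soft rubber mounts: they give about 1 mm along the shaft for each 5 N of push or pull on a stopped shaft and spring back. Gently means that they never shift by more than 3 mm (15 N)
- nose_b (a point): centre of the front face of unit_b's nose; all as for nose_a
- spacer: white plastic horseshoe, about 60 g: plate 10 mm thick (x), 40 wide (y), 70 high; a 13.5 mm wide slot runs from below 47 mm up. Stands upright in the rack, slot down. Origin at the middle of its feet, z up; same both ways round. Straddles the shaft, thickness along the shaft, feet on the saddle (slot end 2.5 mm clear of the shaft). Fits only the worn unit with its shaft right out (gap 14 mm)
- rack: fixed wooden block 50 x 70 x 30 mm; a pocket 20 mm deep in its top (12 x 42 mm) holds the spacer's feet, which stand 10 mm above the bench. Origin under its centre, axes along its sides
- screwdriver: loose screwdriver with yellow handle, lying; leave alone
- bearing: loose steel bearing ring, 40 mm across, 12 high; leave alone
- gearwheel: loose brass gear blank, 48 mm across, 22 high; leave alone
- board: loose green circuit board 110 x 70 mm, parts up to 19 mm high; leave alone
- jar: small jar, 60 mm across, 70 high; leave alone
- meter: orange hand meter 140 x 75 x 37 mm, lying; leave alone
- reel: metal reel standing on its flange, 56 mm across, 40 high; leave alone
There are look-alikes about, which are no part of the job. What is shaped like the spacer but blue is not meant.

How it is judged:
On the way, in this order (a step that is already met when the one before it is completed fails the run):
1. both shafts are pushed in to their inner stops (within 1 mm) (x of hub_a in the frame of nose_a above -0.014 m and x of hub_b in the frame of nose_b above -0.014 m), for 0.1 s.
2. the worn unit's shaft is pulled out to its outer stop (within 1.5 mm; a sound shaft cannot go so far) ((x of hub_a in the frame of nose_a below -0.0225 m or x of hub_b in the frame of nose_b below -0.0225 m)), for 0.1 s.
At the end, for the whole second after the job is handed in: the spacer stands upright on the worn unit's saddle (feet within 3 mm of its top, 4 mm sideways, between nose and hub), at rest and released; the worn unit's shaft is out (at least 6.5 mm from its inner stop); the sound unit's shaft is in, within 1.5 mm of its inner stop (linear speed of spacer below 0.02 m/s and angle between spacer's own z axis and vertical below 0.2 rad and ((x of spacer in the frame of unit_a between -0.0145 and 0.0005 m and y of spacer in the frame of unit_a between -0.004 and 0.004 m and z of spacer in the frame of unit_a between 0.032 and 0.038 m and angle between the x axis of spacer and the x axis of unit_a, either way round below 0.35 rad and x of hub_a in the frame of nose_a below -0.0195 m and x of hub_b in the frame of nose_b above -0.0145 m) or (x of spacer in the frame of unit_b between -0.0145 and 0.0005 m and y of spacer in the frame of unit_b between -0.004 and 0.004 m and z of spacer in the frame of unit_b between 0.032 and 0.038 m and angle between the x axis of spacer and the x axis of unit_b, either way round below 0.35 rad and x of hub_b in the frame of nose_b below -0.0195 m and x of hub_a in the frame of nose_a above -0.0145 m))); the robot touches nothing.
It fails at once if a gear case shoved more than 4 mm on its rubber mounts (20 N along the shaft) (distance of any of nose_a, nose_b from where it was at the start of the episode above 0.004 m).
It fails at once if a bystander moved more than 20 mm (distance of any of screwdriver, bearing, gearwheel, board, jar, meter, reel from where it was at the start of the episode above 0.02 m).
It also fails if it takes over 72 s, if anything falls off the work surface, if the arm or the gripper's body presses on something with over 40 N, if the wrist force passes 120 N, or if a joint passes its speed limit or range.

## Working session

There is one attempt and no reset: what is moved stays moved. The work goes in short steps, Python scripts to look and compute and a shell command to move; the robot and the scene stay as the last step left them, time stands still between calls to the robot, and variables do not carry over. Pictures are saved under pics/ and viewed, at most 10 in all, crops included, and the job is handed in when it is done.

```bash
ls; mkdir -p pics
python3 - <<'E'
from workcell import r
import cv2
for n in ("scene","top"):
    c=r.camera(n); cv2.imwrite(f"pics/{n}0.png",c["pixels"])
    print(n,c["K"].round(1).tolist(),c["R"].round(3).tolist(),c["t"].round(3).tolist())
s=r.sense();print(s["t"],s["ee_pos"],s["tool_rot"],s["opening"])
E
```

```text
pics
scene [[493.7, 0.0, 258.0], [0.0, 493.7, 198.6], [0.0, 0.0, 1.0]] [[0.835, 0.55, 0.012], [0.445, -0.662, -0.603], [-0.323, 0.509, -0.798]] [-0.42, -0.161, 1.569]
top [[394.1, 0.0, 256.4], [0.0, 394.1, 190.6], [0.0, 0.0, 1.0]] [[-0.012, -1.0, -0.006], [-0.997, 0.012, -0.074], [0.074, 0.006, -0.997]] [0.003, 0.502, 1.338]
0.1 [ 0.18379938 -0.49134559  0.20708193] [[ 9.36668531e-01  3.50217031e-01 -3.06674796e-04]
 [ 3.50217106e-01 -9.36667506e-01  1.40068528e-03]
 [ 2.03291523e-04 -1.41938058e-03 -9.99998972e-01]] 0.08549879440743019
```

View pics/scene0.png

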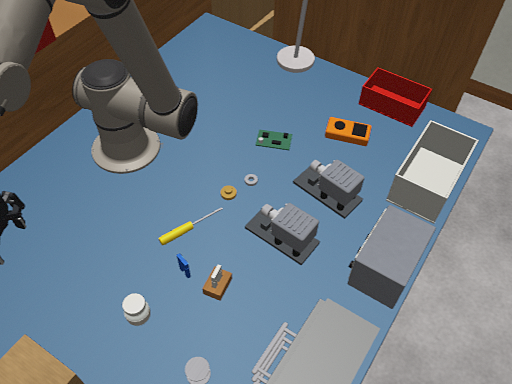

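View pics/top0.png

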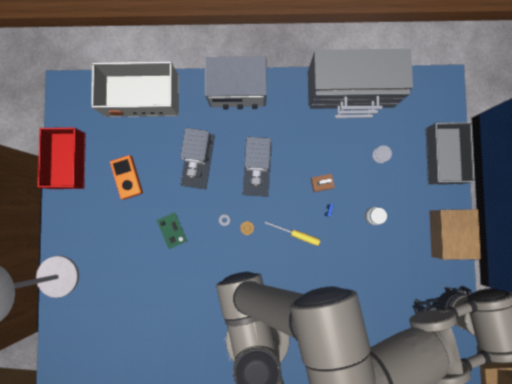

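Top view: unit 1 has its case at (195,147) and hub at (191,174). Unit 2 has its case at (257,155) and hub at (256,180). There are two spacer-shaped things: the white one standing in the brown rack at top (323,183)/scene (216,275), and the blue one loose at top (329,210)/scene (183,264). The white one in the rack fits the description, and I'll confirm it in a wrist crop.

```bash
cat > h.py <<'E'
from workcell import r
import numpy as np, cv2
def cast(c,uv,z):
    uv=np.atleast_2d(np.array(uv,float)); K,R,t=(np.array(c[k]) for k in("K","R","t"))
    d=np.c_[uv,np.ones(len(uv))]@np.linalg.inv(K).T@R; o=-R.T@t
    return o+d*((z-o[2])/d[:,2])[:,None]
def tri(cs,uvs):
    A=[];b=[]
    for c,uv in zip(cs,uvs):
        K,R,t=(np.array(c[k]) for k in("K","R","t")); P=K@np.c_[R,t]
        for i in(0,1): q=uv[i]*P[2]-P[i]; A.append(q[:3]);b.append(-q[3])
    return np.linalg.lstsq(np.array(A),np.array(b),rcond=None)[0]
E
python3 - <<'E'
from h import *
np.set_printoptions(precision=4,suppress=True)
c=r.camera("top")
for n,uv,z in(("case1",(195,147),.113),("hub1",(191,174),.09),("case2",(257,155),.113),("hub2",(256,180),.09),("rack",(323,183),.03),("blue",(329,210),.01),("jar",(377,216),.07),("bearing",(224,220),0),("gear",(247,228),0.02),("driver",(265,223),0),("board",(172,230),.01)):
    print(n,cast(c,uv,z)[0])
w=r.camera("wrist"); R,t=np.array(w["R"]),np.array(w["t"]); s=r.sense(); T=s["tool_rot"]
print("cam in tool",T.T@(-R.T@t-s["ee_pos"])); print("cam axes in tool",(R@T).T); print(w["K"])
E
```

```text
case1 [0.6387 0.1936 0.113 ]
hub1 [0.5537 0.2104 0.09  ]
case2 [ 0.61   -0.0066  0.113 ]
hub2 [ 0.5314 -0.0023  0.09  ]
rack [ 0.5244 -0.2306  0.03  ]
blue [ 0.4325 -0.2523  0.01  ]
jar [ 0.4095 -0.3989  0.07  ]
bearing [0.4023 0.111  0.    ]
gear [0.3741 0.0308 0.02  ]
driver [ 0.3902 -0.0312  0.    ]
board [0.37   0.2895 0.01  ]
cam in tool [ 0.0788  0.0007 -0.1654]
cam axes in tool [[ 0.     -0.9522 -0.3056]
 [ 1.      0.0003 -0.0009]
 [ 0.001  -0.3056  0.9522]]
[[300.9875   0.     258.8434]
 [  0.     300.9875 186.5336]
 [  0.       0.       1.    ]]
```

```bash
python3 -m pendant '[{"dx":0.044,"dy":-0.011,"dz":-0.004},{"dx":0.044,"dy":-0.011,"dz":-0.004},{"dx":0.044,"dy":-0.011,"dz":-0.004},{"dx":0.044,"dy":-0.011,"dz":-0.004},{"dx":0.044,"dy":-0.011,"dz":-0.004},{"dx":0.044,"dy":-0.011,"dz":-0.004},{"dx":0.044,"dy":-0.011,"dz":-0.004},{"dx":0.044,"dy":-0.011,"dz":-0.004},{"dx":0.044,"dy":-0.011,"dz":-0.004},{"dx":0.044,"dy":-0.011,"dz":-0.004},{"twist":0.15},{"twist":0.15},{}]'
python3 - <<'E'
from h import *
c=r.camera("wrist"); cv2.imwrite("pics/w1.png",c["pixels"]); np.save("w1.npy",c,allow_pickle=True); s=r.sense(); print(s["t"],s["ee_pos"],s["tool_rot"].round(3))
E
```

```text
0.25 [ 0.18384691 -0.49157383  0.20738555] [[ 0.937  0.35  -0.   ]
 [ 0.35  -0.937  0.001]
 [ 0.    -0.001 -1.   ]]validation failed for argument at $[0]...
```

View pics/w1.png

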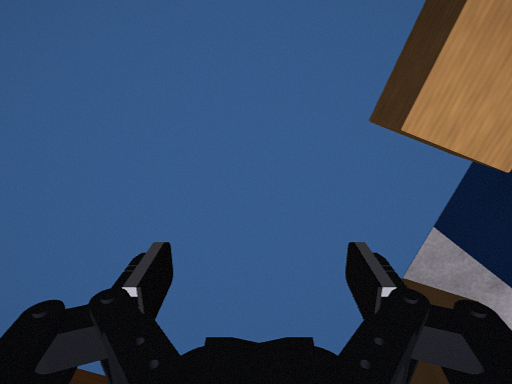

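The row format was refused, so the arm has not moved. The picture shows only bare bench, with the wooden block at (440,80). I'll retry with all four keys in each row.

```bash
python3 -m pendant '[{"dx":0.044,"dy":-0.011,"dz":-0.004,"twist":0},{"dx":0.044,"dy":-0.011,"dz":-0.004,"twist":0},{"dx":0.044,"dy":-0.011,"dz":-0.004,"twist":0},{"dx":0.044,"dy":-0.011,"dz":-0.004,"twist":0},{"dx":0.044,"dy":-0.011,"dz":-0.004,"twist":0},{"dx":0.044,"dy":-0.011,"dz":-0.004,"twist":0},{"dx":0.044,"dy":-0.011,"dz":-0.004,"twist":0},{"dx":0.044,"dy":-0.011,"dz":-0.004,"twist":0},{"dx":0.044,"dy":-0.011,"dz":-0.004,"twist":0},{"dx":0.044,"dy":-0.011,"dz":-0.004,"twist":0},{"dx":0,"dy":0,"dz":0,"twist":0.15},{"dx":0,"dy":0,"dz":0,"twist":0.15},{"dx":0,"dy":0,"dz":0,"twist":0}]'
python3 - <<'E'
from h import *
c=r.camera("wrist"); cv2.imwrite("pics/w2.png",c["pixels"]); np.save("w2.npy",c,allow_pickle=True); s=r.sense(); print(s["t"],s["ee_pos"],s["tool_rot"].round(3))
E
```

```text
t: 1.88
ee_pos: [0.5575, -0.2345, 0.2474]
tool_rot: [[0.998, 0.059, -0.001], [0.059, -0.998, 0.0], [-0.0, -0.0, -1.0]]
ft_force: [1.0, -0.1, 0.3]
opening: 0.0855
grip_force: 0.0
1.925 [ 0.55744227 -0.23457753  0.24750727] [[ 0.998  0.061 -0.   ]
 [ 0.061 -0.998  0.   ]
 [-0.    -0.    -1.   ]]
```

View pics/w2.png

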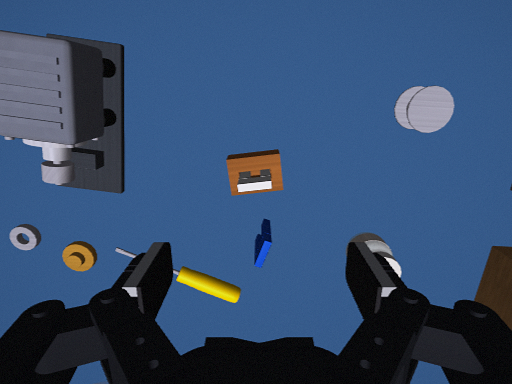

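The wrist view shows the brown rack at (255,172), the white horseshoe's top edge at (254,186), the blue look-alike at (264,243), the jar at (380,255) and unit 2's hub at (57,170). I'll measure the spacer and confirm it in a crop.

Run:
```python
from h import *
np.set_printoptions(precision=4,suppress=True)
c=np.load("w2.npy",allow_pickle=True).item(); p=c["pixels"]
cv2.imwrite("pics/crop1.png",cv2.resize(p[140:275,210:310],None,fx=4,fy=4,interpolation=cv2.INTER_CUBIC))
roi=np.zeros(p.shape[:2],np.uint8); roi[140:205,215:300]=1
white=((p.min(2)>170)*roi).astype(np.uint8)
rc=cv2.minAreaRect(cv2.findNonZero(white)); print(white.sum(),rc); b=cv2.boxPoints(rc); 
q=cast(c,b,.08); print(q,"centre",q.mean(0)); 
hsv=cv2.cvtColor(p,cv2.COLOR_BGR2HSV); br=cv2.inRange(hsv,(3,90,100),(20,255,255))*roi
q=cast(c,cv2.boxPoints(cv2.minAreaRect(cv2.findNonZero(br))),.03); print("rack",q,q.mean(0))
```

```text
255 ((254.00607299804688, 186.05487060546875), (7.398913383483887, 33.792049407958984), 83.6598129272461)
[[ 0.5308 -0.2107  0.08  ]
 [ 0.5376 -0.2493  0.08  ]
 [ 0.5288 -0.2509  0.08  ]
 [ 0.5219 -0.212   0.08  ]] centre [ 0.5298 -0.2307  0.08  ]
rack [[ 0.5481 -0.1927  0.03  ]
 [ 0.5599 -0.2605  0.03  ]
 [ 0.5116 -0.2697  0.03  ]
 [ 0.4991 -0.1994  0.03  ]] [ 0.5297 -0.2306  0.03  ]
```

View pics/crop1.png

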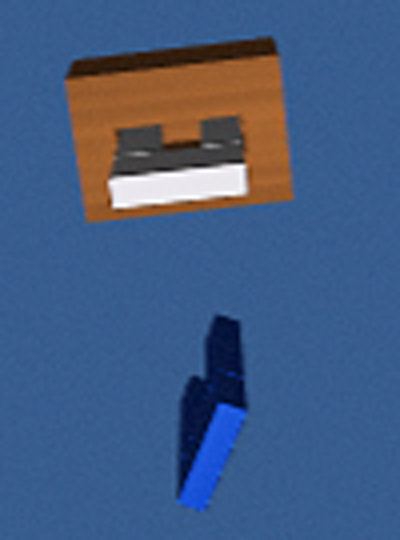

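The crop confirms it: the white horseshoe stands slot-down in the rack pocket, and the blue one lies loose. Next I'll view both gear units.

```bash
python3 -m pendant '[{"dx":0.006,"dy":-0.048,"dz":0,"twist":0},{"dx":0.006,"dy":-0.048,"dz":0,"twist":0},{"dx":0.006,"dy":-0.048,"dz":0,"twist":0},{"dx":0.006,"dy":-0.048,"dz":0,"twist":0},{"dx":0.006,"dy":-0.048,"dz":0,"twist":0},{"dx":0.006,"dy":-0.048,"dz":0,"twist":0},{"dx":0.006,"dy":-0.048,"dz":0,"twist":0},{"dx":0,"dy":0,"dz":0,"twist":0.1},{"dx":0,"dy":0,"dz":0,"twist":0}]'
python3 - <<'E'
from h import *
c=r.camera("wrist"); p=c["pixels"]; np.save("w3.npy",c,allow_pickle=True); s=r.sense(); print(s["t"],s["ee_pos"],s["tool_rot"].round(3))
cv2.imwrite("pics/w3.png",cv2.resize(p,(800,600),interpolation=cv2.INTER_CUBIC))
E
```

```text
t: 3.05
ee_pos: [0.5799, 0.1036, 0.2476]
tool_rot: [[0.999, -0.038, -0.0], [-0.038, -0.999, -0.0], [-0.0, 0.0, -1.0]]
ft_force: [0.1, -0.2, -0.2]
opening: 0.0857
grip_force: 0.0
3.1 [0.57998    0.10304808 0.24766858] [[ 0.999 -0.039 -0.   ]
 [-0.039 -0.999 -0.   ]
 [-0.     0.    -1.   ]]
```

View pics/w3.png

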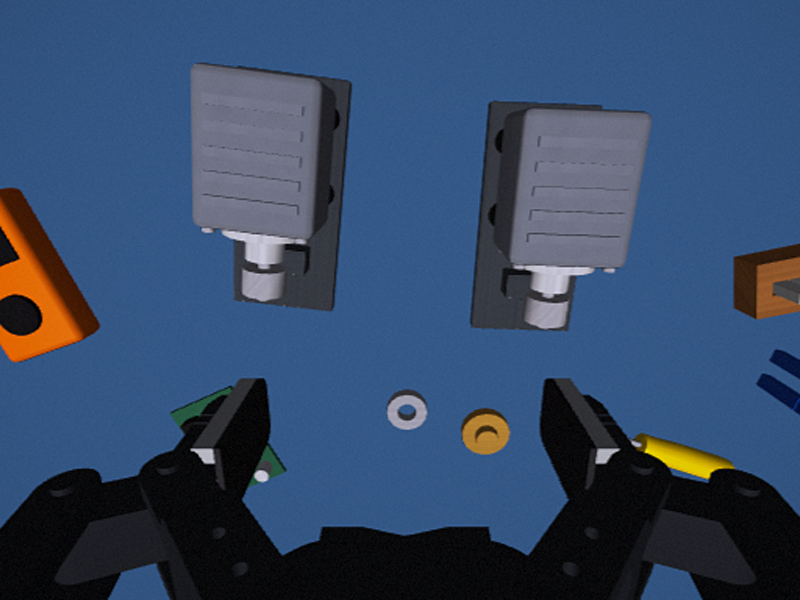

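The wrist view shows two identical units. In view pixels (800 wide), the left one has its hub at (263,283) and plate front corners at (234,300) and (332,310). The right one has its hub at (547,310) and plate front corners at (471,327) and (569,330). Next I'll get the unit frames from the plate edges and the hub edges.

```bash
cat > meas.py <<'E'
from h import *
np.set_printoptions(precision=4,suppress=True)
c=np.load("w3.npy",allow_pickle=True).item(); p=c["pixels"]
hsv=cv2.cvtColor(p,cv2.COLOR_BGR2HSV); blue=cv2.inRange(hsv,(95,90,40),(125,255,255))>0
def fit(P): 
    vx,vy,x,y=cv2.fitLine(np.float32(P),cv2.DIST_HUBER,0,.01,.01).ravel(); return np.array([vx,vy]),np.array([x,y])
f=512/800
for name,side,seed,rows,bound,cols,frow in (("1",-1,300,(100,295),360,(295,325),290),("2",1,495,(130,315),440,(476,515),310)):
    E=[]
    for v in range(int(rows[0]*f),int(rows[1]*f)):
        u=int(bound*f); st=1 if side>0 else -1
        while blue[v,u]: u+=st
        E.append((u-.5*st,v))
    F=[]
    for u in range(int(cols[0]*f),int(cols[1]*f)):
        v=int((frow+50)*f)
        while blue[v,u]: v-=1
        F.append((u,v+.5))
    S=cast(c,E,.012)[:,:2]; Q=cast(c,F,.012)[:,:2]
    d,a=fit(S); d=d*np.sign(d[0]); n=np.array([-d[1],d[0]])
    x0=np.median(Q@d); y0=np.median(S@n)
    org=(x0+.060)*d+(y0-side*.045)*n
    print("unit",name,"yaw",np.degrees(np.arctan2(d[1],d[0])).round(2),"origin",org,"resid",np.std(S@n))
    # hub: bright part, compare expected axis
    for xx in(-.013,-.018,-.024):
        h=org+xx*d; X=np.array([*h,.075]); q=c["K"]@(c["R"]@X+c["t"]); print("  hub centre would be at view px",(q[:2]/q[2]/f).round(1))
E
python3 meas.py
python3 - <<'E'
import cv2,numpy as np
p=cv2.imread("pics/w3.png"); a=p[220:340,200:345]; b=p[220:340,460:605]
cv2.imwrite("pics/crop2.png",cv2.resize(np.hstack([a,b]),None,fx=2.7,fy=2.7))
E
```

```text
unit 1 yaw -9.25 origin [0.5806 0.2065] resid 0.0003764766177074405
  hub centre would be at view px [264.1 274.3]
  hub centre would be at view px [263.9 280.6]
  hub centre would be at view px [263.7 288.2]
unit 2 yaw -4.26 origin [ 0.5502 -0.003 ] resid 0.00038689708720162833
  hub centre would be at view px [544.9 302.8]
  hub centre would be at view px [544.1 309. ]
  hub centre would be at view px [543.1 316.3]
```

View pics/crop2.png

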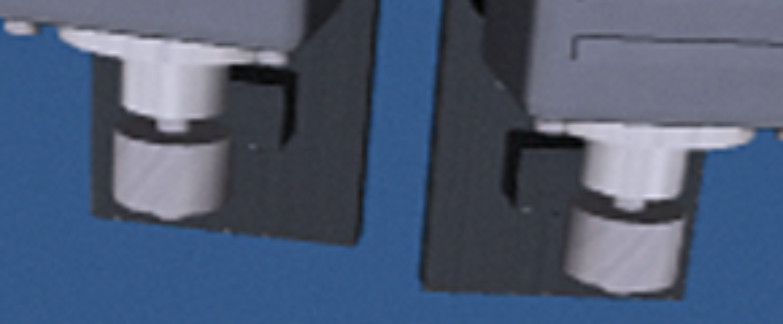

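```bash
python3 -m pendant '[{"dx":-0.008,"dy":-0.0355,"dz":0.025,"twist":0.041},{"dx":-0.008,"dy":-0.0355,"dz":0.025,"twist":0.041},{"dx":-0.008,"dy":-0.0355,"dz":0.025,"twist":0.041},{"dx":0,"dy":0,"dz":0,"twist":0},{"dx":0,"dy":0,"dz":0,"twist":0}]'
cat > look.py <<'E'
from h import *
import sys
np.set_printoptions(precision=4,suppress=True)
c=r.camera("wrist"); p=c["pixels"]; np.save(sys.argv[1]+".npy",c,allow_pickle=True); s=r.sense(); T=s["tool_rot"]
print(s["t"],s["ee_pos"],"yaw",np.degrees(np.arctan2(T[1,0],T[0,0])))
def tool(uv,z): return (cast(c,uv,z)-s["ee_pos"])@T
g=p.min(2); w=(g>100).astype(np.uint8); w[:, :150]=0; w[:,370:]=0
for v in range(120,300,6):
    xs=np.flatnonzero(w[v]); 
    if len(xs): print(v,xs.min(),xs.max(),len(xs),"tool x,y on axis",tool(((xs.min()+xs.max())/2,v),.075)[0,:2], g[v,(xs.min()+xs.max())//2])
cv2.imwrite("pics/%s.png"%sys.argv[1],p)
E
python3 look.py c1
```

```text
t: 3.72
ee_pos: [0.5656, 0.2103, 0.1733]
tool_rot: [[0.987, -0.163, 0.001], [-0.163, -0.987, -0.0], [0.001, 0.0, -1.0]]
ft_force: [0.9, -0.1, 0.8]
opening: 0.0855
grip_force: 0.0
3.775 [0.5658 0.2101 0.1736] yaw -9.457310934466644
120 209 309 101 tool x,y on axis [0.054  0.0002] 117
126 209 308 100 tool x,y on axis [ 0.0489 -0.0003] 112
132 210 309 99 tool x,y on axis [0.0438 0.0006] 112
138 211 307 97 tool x,y on axis [0.0386 0.0002] 113
144 216 303 86 tool x,y on axis [0.0333 0.0006] 206
150 240 279 40 tool x,y on axis [0.028  0.0006] 199
156 245 274 30 tool x,y on axis [0.0226 0.0006] 193
162 245 273 29 tool x,y on axis [0.0171 0.0002] 195
168 249 270 22 tool x,y on axis [0.0115 0.0007] 196
180 244 275 32 tool x,y on axis [0.0002 0.0007] 159
186 244 274 31 tool x,y on axis [-0.0055  0.0002] 165
192 244 274 31 tool x,y on axis [-0.0113  0.0002] 164
198 252 267 16 tool x,y on axis [-0.0172  0.0007] 166
276 344 345 2 tool x,y on axis [-0.1014  0.0873] 150
```

View pics/c1.png

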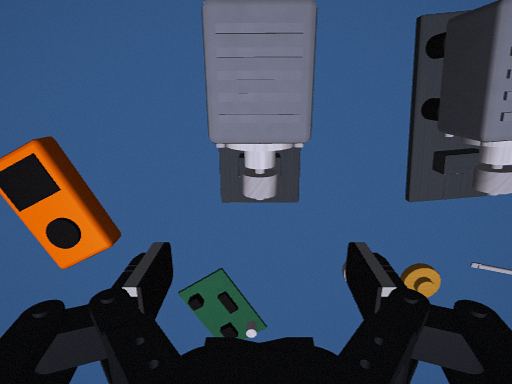

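This view shows unit 1 straight ahead, with its hub at (259,187) and centred within 0.6 mm. I'll go down and take hold of the hub.

```bash
python3 -m pendant '[{"dx":-0.005,"dy":0.0005,"dz":0.030,"twist":0},{"dx":0,"dy":0,"dz":0.040,"twist":0},{"dx":0,"dy":0,"dz":0.040,"twist":0},{"dx":0,"dy":0,"dz":0,"twist":0}]'; python3 -m pendant '[{"dx":0,"dy":0,"dz":0,"twist":0},{"dx":0,"dy":0,"dz":0,"twist":0},{"dx":0,"dy":0,"dz":0,"twist":0},{"dx":0,"dy":0,"dz":0,"twist":0},{"dx":0,"dy":0,"dz":0,"twist":0},{"dx":0,"dy":0,"dz":0,"twist":0}]' -1 25
```

```text
t: 4.28
ee_pos: [0.5587, 0.2099, 0.0609]
tool_rot: [[0.986, -0.165, -0.005], [-0.165, -0.986, -0.001], [-0.004, 0.002, -1.0]]
ft_force: [0.1, -0.4, -0.1]
opening: 0.0859
grip_force: 0.0
t: 5.03
ee_pos: [0.5629, 0.2114, 0.0672]
tool_rot: [[0.986, -0.164, 0.008], [-0.164, -0.986, 0.0], [0.008, -0.002, -1.0]]
ft_force: [-1.4, -3.9, 21.7]
opening: 0.0001
grip_force: 10.9
```

Run:
```python
from h import *
c=r.camera("wrist")["pixels"]; s=r.camera("scene")["pixels"]
a=cv2.resize(c[130:384,130:390],None,fx=1.5,fy=1.5); b=cv2.resize(s[140:240,230:350],(390,381),interpolation=cv2.INTER_CUBIC)
cv2.imwrite("pics/d1.png",np.hstack([a,b[:a.shape[0]]]))
s=r.sense(); print(s["t"],s["ee_pos"],s["ft_force"],s["opening"],s["grip_force"])
```

```text
5.125 [0.56287059 0.21137966 0.06714251] [-2.11146152 -4.78427022 20.62264429] -7.372032451370461e-05 10.822646766901016
```

View pics/d1.png

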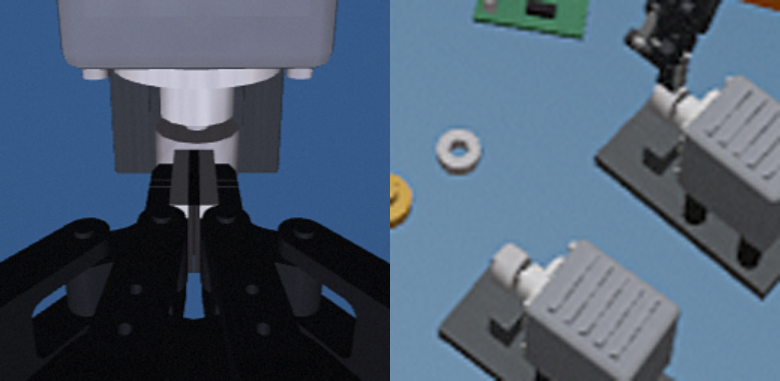

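The fingers have closed on top of the hub at (193,160) instead of around it. From the picture and the upward force, the real fingertips are about 26 mm behind the reported TCP. I'll lift, open, and measure the fingers numerically.

```bash
python3 -m pendant '[{"dx":0,"dy":0,"dz":-0.020,"twist":0},{"dx":0,"dy":0,"dz":0,"twist":0}]'; python3 -m pendant '[{"dx":0,"dy":0,"dz":0,"twist":0},{"dx":0,"dy":0,"dz":0,"twist":0},{"dx":0,"dy":0,"dz":0,"twist":0},{"dx":0,"dy":0,"dz":0,"twist":0}]' 1; python3 look.py c2
```

```text
t: 5.38
ee_pos: [0.5611, 0.2119, 0.0844]
tool_rot: [[0.986, -0.164, 0.004], [-0.164, -0.986, 0.001], [0.003, -0.001, -1.0]]
ft_force: [0.7, 0.6, -0.4]
opening: 0.0
grip_force: 0.0
t: 5.88
ee_pos: [0.5598, 0.2116, 0.0823]
tool_rot: [[0.986, -0.164, -0.001], [-0.164, -0.986, -0.0], [-0.001, 0.0, -1.0]]
ft_force: [0.9, 0.4, 0.4]
opening: 0.0721
grip_force: 0.0
5.925 [0.5598 0.2116 0.0824] yaw -9.466757732663929
120 177 338 162 tool x,y on axis [ 0.0629 -0.0005] 112
126 178 337 160 tool x,y on axis [ 0.0595 -0.0005] 115
132 178 338 161 tool x,y on axis [ 0.0562 -0.0002] 110
138 179 338 160 tool x,y on axis [0.0528 0.0001] 112
144 180 337 158 tool x,y on axis [0.0493 0.0001] 108
150 180 337 158 tool x,y on axis [0.0458 0.0001] 108
156 182 335 154 tool x,y on axis [0.0423 0.0001] 108
162 321 328 8 tool x,y on axis [0.0387 0.0389] 131
168 192 328 117 tool x,y on axis [0.0351 0.001 ] 193
174 238 282 45 tool x,y on axis [0.0314 0.001 ] 193
180 238 281 44 tool x,y on axis [0.0277 0.0007] 186
186 238 282 45 tool x,y on axis [0.0239 0.001 ] 187
192 238 281 44 tool x,y on axis [0.0201 0.0007] 184
198 250 271 22 tool x,y on axis [0.0162 0.0013] 187
210 237 283 47 tool x,y on axis [0.0083 0.001 ] 138
216 237 283 47 tool x,y on axis [0.0043 0.001 ] 150
222 237 282 46 tool x,y on axis [0.0002 0.0007] 155
228 237 282 46 tool x,y on axis [-0.0039  0.0007] 156
234 239 282 44 tool x,y on axis [-0.0081  0.0014] 150
240 252 270 19 tool x,y on axis [-0.0124  0.0017] 161
282 151 366 19 tool x,y on axis [-0.0438  0.0001] 50
```

```bash
python3 -m pendant '[{"dx":0.003,"dy":0.001,"dz":0.018,"twist":0},{"dx":0,"dy":0,"dz":0.018,"twist":0},{"dx":0,"dy":0,"dz":0.018,"twist":0},{"dx":0,"dy":0,"dz":0,"twist":0}]'; python3 -m pendant '[{"dx":0,"dy":0,"dz":0,"twist":0},{"dx":0,"dy":0,"dz":0,"twist":0},{"dx":0,"dy":0,"dz":0,"twist":0},{"dx":0,"dy":0,"dz":0,"twist":0},{"dx":0,"dy":0,"dz":0,"twist":0},{"dx":0,"dy":0,"dz":0,"twist":0}]' -1 25
```

```text
t: 6.42
ee_pos: [0.5614, 0.2097, 0.0264]
tool_rot: [[0.986, -0.164, -0.004], [-0.164, -0.986, -0.001], [-0.004, 0.002, -1.0]]
ft_force: [-0.3, -0.3, -0.6]
opening: 0.0852
grip_force: 0.0
t: 7.18
ee_pos: [0.5632, 0.2101, 0.0294]
tool_rot: [[0.986, -0.164, 0.001], [-0.164, -0.986, -0.0], [0.001, -0.0, -1.0]]
ft_force: [-1.1, -0.6, 5.6]
opening: 0.0312
grip_force: 24.9
```

Gripped, with the opening at 31 mm. Next I'll push in gently.

```bash
python3 -m pendant '[{"dx":0.001,"dy":0,"dz":0,"twist":0},{"dx":0.001,"dy":0,"dz":0,"twist":0},{"dx":0,"dy":0,"dz":0,"twist":0}]';python3 -m pendant '[{"dx":0.001,"dy":0,"dz":0,"twist":0},{"dx":0,"dy":0,"dz":0,"twist":0}]'
```

```text
t: 7.55
ee_pos: [0.5648, 0.2098, 0.0294]
tool_rot: [[0.986, -0.164, 0.001], [-0.164, -0.986, -0.0], [0.001, -0.0, -1.0]]
ft_force: [-1.9, -1.3, 5.8]
opening: 0.0315
grip_force: 25.0
t: 7.8
ee_pos: [0.5658, 0.2097, 0.0294]
tool_rot: [[0.986, -0.164, 0.0], [-0.164, -0.986, -0.0], [0.0, -0.0, -1.0]]
ft_force: [-2.2, -0.7, 6.5]
opening: 0.0312
grip_force: 25.0
```

```bash
for i in 1 2; do :; done; python3 -m pendant '[{"dx":0.001,"dy":0,"dz":0,"twist":0},{"dx":0,"dy":0,"dz":0,"twist":0}]'|grep -E "ee|force";python3 -m pendant '[{"dx":0.001,"dy":0,"dz":0,"twist":0},{"dx":0,"dy":0,"dz":0,"twist":0}]'|grep -E "ee|force"
```

```text
ee_pos: [0.5661, 0.2096, 0.0294]
ft_force: [-4.7, -1.3, 8.3]
grip_force: 25.1
ee_pos: [0.5665, 0.2095, 0.0294]
ft_force: [-6.7, -0.3, 9.6]
grip_force: 25.2
```

```bash
python3 -m pendant '[{"dx":0,"dy":0,"dz":0,"twist":0},{"dx":0,"dy":0,"dz":0,"twist":0},{"dx":0,"dy":0,"dz":0,"twist":0},{"dx":0,"dy":0,"dz":0,"twist":0},{"dx":0,"dy":0,"dz":0,"twist":0},{"dx":0,"dy":0,"dz":-0.05,"twist":0},{"dx":0,"dy":0,"dz":-0.05,"twist":0},{"dx":0,"dy":0.043,"dz":0,"twist":0},{"dx":0,"dy":0.043,"dz":0,"twist":0},{"dx":0,"dy":0.043,"dz":0,"twist":0},{"dx":0,"dy":0.043,"dz":0,"twist":0},{"dx":0,"dy":0.043,"dz":0,"twist":0},{"dx":0,"dy":0,"dz":0,"twist":-0.09},{"dx":0,"dy":0,"dz":0,"twist":0},{"dx":0,"dy":0,"dz":0,"twist":0}]' 1; python3 look.py c3
```

```text
t: 10.18
ee_pos: [0.5323, -0.0023, 0.1287]
tool_rot: [[0.997, -0.076, 0.0], [-0.076, -0.997, 0.0], [0.0, -0.0, -1.0]]
ft_force: [-0.2, -0.3, 0.3]
opening: 0.0854
grip_force: 0.0
10.225 [ 0.5324 -0.0022  0.1287] yaw -4.3371175877648245
120 196 317 122 tool x,y on axis [ 0.0586 -0.0012] 115
126 196 316 121 tool x,y on axis [ 0.0543 -0.0016] 114
132 197 316 120 tool x,y on axis [ 0.0501 -0.0012] 110
138 197 317 121 tool x,y on axis [ 0.0457 -0.0009] 110
144 198 316 119 tool x,y on axis [ 0.0413 -0.0009] 110
150 204 313 110 tool x,y on axis [0.0369 0.0002] 110
156 206 311 96 tool x,y on axis [0.0324 0.0002] 192
162 241 276 36 tool x,y on axis [0.0279 0.0002] 187
168 241 275 35 tool x,y on axis [ 0.0233 -0.0002] 187
174 241 275 35 tool x,y on axis [ 0.0186 -0.0002] 188
180 245 271 27 tool x,y on axis [ 0.0139 -0.0002] 188
192 240 277 38 tool x,y on axis [0.0042 0.0002] 160
198 240 276 37 tool x,y on axis [-0.0007 -0.0002] 151
204 240 276 37 tool x,y on axis [-0.0056 -0.0002] 159
210 240 276 37 tool x,y on axis [-0.0107 -0.0002] 154
216 256 262 7 tool x,y on axis [-0.0158  0.0006] 151
282 172 180 9 tool x,y on axis [-0.0767 -0.0701] 153
288 176 184 9 tool x,y on axis [-0.0828 -0.0672] 148
294 176 310 27 tool x,y on axis [-0.0888 -0.0133] 50
```

```bash
python3 -m pendant '[{"dx":0,"dy":0,"dz":0.0325,"twist":0},{"dx":0,"dy":0,"dz":0.033,"twist":0},{"dx":0,"dy":0,"dz":0.033,"twist":0},{"dx":0,"dy":0,"dz":0,"twist":0}]'|grep -E "ee|force"; python3 -m pendant '[{"dx":0,"dy":0,"dz":0,"twist":0},{"dx":0,"dy":0,"dz":0,"twist":0},{"dx":0,"dy":0,"dz":0,"twist":0},{"dx":0,"dy":0,"dz":0,"twist":0},{"dx":0,"dy":0,"dz":0,"twist":0},{"dx":0,"dy":0,"dz":0,"twist":0}]' -1 25; python3 -m pendant '[{"dx":0.001,"dy":0,"dz":0,"twist":0},{"dx":0,"dy":0,"dz":0,"twist":0}]'|grep -E "ee|force"
```

```text
ee_pos: [0.5305, -0.002, 0.0282]
ft_force: [-0.2, -0.4, 0.7]
grip_force: 0.0
t: 11.48
ee_pos: [0.5332, -0.0023, 0.0314]
tool_rot: [[0.997, -0.075, 0.002], [-0.075, -0.997, 0.0], [0.002, -0.001, -1.0]]
ft_force: [-0.4, 3.3, 6.3]
opening: 0.0309
grip_force: 24.8
ee_pos: [0.5338, -0.0023, 0.0314]
ft_force: [-2.6, 3.2, 7.5]
grip_force: 24.8
```

```bash
python3 -m pendant '[{"dx":0.001,"dy":0,"dz":0,"twist":0},{"dx":0,"dy":0,"dz":0,"twist":0}]'|grep -E "ee|ft"; python3 -m pendant '[{"dx":0.001,"dy":0,"dz":0,"twist":0},{"dx":0,"dy":0,"dz":0,"twist":0}]'|grep -E "ee|ft"
```

```text
ee_pos: [0.5348, -0.0024, 0.0314]
ft_force: [-1.4, 3.5, 7.3]
ee_pos: [0.5358, -0.0025, 0.0314]
ft_force: [-1.1, 2.7, 8.5]
```

```bash
python3 -m pendant '[{"dx":0.001,"dy":0,"dz":0,"twist":0},{"dx":0,"dy":0,"dz":0,"twist":0}]'|grep -E "ee|ft"; python3 -m pendant '[{"dx":0.001,"dy":0,"dz":0,"twist":0},{"dx":0,"dy":0,"dz":0,"twist":0}]'|grep -E "ee|ft"
```

```text
ee_pos: [0.5364, -0.0025, 0.0314]
ft_force: [-3.0, 2.9, 8.3]
ee_pos: [0.5368, -0.0026, 0.0314]
ft_force: [-4.4, 2.9, 10.2]
```

```bash
python3 -m pendant '[{"dx":0.001,"dy":0,"dz":0,"twist":0},{"dx":0,"dy":0,"dz":0,"twist":0}]'|grep -E "ee|ft"; python3 -m pendant '[{"dx":-0.002,"dy":0,"dz":0,"twist":0},{"dx":-0.002,"dy":0,"dz":0,"twist":0},{"dx":-0.001,"dy":0,"dz":0,"twist":0},{"dx":0,"dy":0,"dz":0,"twist":0}]'|grep -E "ee|ft"; python3 -m pendant '[{"dx":-0.001,"dy":0,"dz":0,"twist":0},{"dx":-0.001,"dy":0,"dz":0,"twist":0},{"dx":0,"dy":0,"dz":0,"twist":0}]'|grep -E "ee|ft"
```

```text
ee_pos: [0.5371, -0.0026, 0.0314]
ft_force: [-5.6, 2.0, 12.2]
ee_pos: [0.5348, -0.0024, 0.0314]
ft_force: [2.2, 5.0, 6.5]
ee_pos: [0.5329, -0.0023, 0.0314]
ft_force: [2.8, 4.1, 6.7]
```

```bash
python3 -m pendant '[{"dx":-0.001,"dy":0,"dz":0,"twist":0},{"dx":0,"dy":0,"dz":0,"twist":0}]'|grep -E "ee|ft"; python3 -m pendant '[{"dx":-0.001,"dy":0,"dz":0,"twist":0},{"dx":0,"dy":0,"dz":0,"twist":0}]'|grep -E "ee|ft"
```

```text
ee_pos: [0.5319, -0.0022, 0.0314]
ft_force: [0.7, 5.2, 6.8]
ee_pos: [0.5313, -0.0022, 0.0314]
ft_force: [3.6, 4.2, 4.3]
```

```bash
python3 -m pendant '[{"dx":-0.001,"dy":0,"dz":0,"twist":0},{"dx":0,"dy":0,"dz":0,"twist":0}]'|grep -E "ee|ft"
```

```text
ee_pos: [0.5309, -0.0021, 0.0314]
ft_force: [6.3, 4.0, 3.0]
```

Unit 2 stopped after about 4 mm, so it is sound. I'll push it back in, release it, and go back to unit 1.

```bash
python3 -m pendant '[{"dx":0.002,"dy":0,"dz":0,"twist":0},{"dx":0.002,"dy":0,"dz":0,"twist":0},{"dx":0.002,"dy":0,"dz":0,"twist":0},{"dx":0.002,"dy":0,"dz":0,"twist":0},{"dx":0.001,"dy":0,"dz":0,"twist":0},{"dx":0.001,"dy":0,"dz":0,"twist":0},{"dx":0,"dy":0,"dz":0,"twist":0}]'|grep -E "ee|ft"; python3 -m pendant '[{"dx":0,"dy":0,"dz":0,"twist":0},{"dx":0,"dy":0,"dz":0,"twist":0},{"dx":0,"dy":0,"dz":0,"twist":0},{"dx":0,"dy":0,"dz":0,"twist":0},{"dx":0,"dy":0,"dz":0,"twist":0},{"dx":0,"dy":0,"dz":-0.0485,"twist":0},{"dx":-0.007,"dy":0,"dz":-0.05,"twist":0},{"dx":0,"dy":0,"dz":0,"twist":0.09},{"dx":0,"dy":-0.043,"dz":0,"twist":0},{"dx":0,"dy":-0.043,"dz":0,"twist":0},{"dx":0,"dy":-0.043,"dz":0,"twist":0},{"dx":0,"dy":-0.043,"dz":0,"twist":0},{"dx":0,"dy":-0.043,"dz":0,"twist":0},{"dx":0,"dy":0,"dz":0,"twist":0},{"dx":0,"dy":0,"dz":0,"twist":0}]' 1; python3 look.py c4 | awk '$1<1 || $1%12==0||NR==1'
```

```text
ee_pos: [0.5371, -0.0026, 0.0313]
ft_force: [-6.6, 4.1, 13.9]
t: 17.35
ee_pos: [0.5663, 0.209, 0.1284]
tool_rot: [[0.986, -0.164, -0.001], [-0.164, -0.986, -0.001], [-0.001, 0.001, -1.0]]
ft_force: [-0.2, -0.6, -0.3]
opening: 0.0854
grip_force: 0.0
17.4 [0.5665 0.2085 0.1285] yaw -9.498132012312489
120 195 317 123 tool x,y on axis [ 0.0584 -0.0023] 112
132 196 317 122 tool x,y on axis [ 0.0499 -0.0019] 110
144 197 315 119 tool x,y on axis [ 0.0412 -0.0023] 110
156 306 308 3 tool x,y on axis [0.0324 0.0354] 111
168 240 275 36 tool x,y on axis [ 0.0232 -0.0012] 189
180 241 274 34 tool x,y on axis [ 0.0138 -0.0012] 188
192 239 276 38 tool x,y on axis [ 0.0042 -0.0012] 163
204 239 275 37 tool x,y on axis [-0.0057 -0.0016] 163
216 252 264 13 tool x,y on axis [-0.0158 -0.0008] 169
```

```bash
python3 -m pendant '[{"dx":0,"dy":-0.001,"dz":0.032,"twist":0},{"dx":0,"dy":0,"dz":0.033,"twist":0},{"dx":0,"dy":0,"dz":0.033,"twist":0},{"dx":0,"dy":0,"dz":0,"twist":0}]'|grep -E "ee|ft"; python3 -m pendant '[{"dx":0,"dy":0,"dz":0,"twist":0},{"dx":0,"dy":0,"dz":0,"twist":0},{"dx":0,"dy":0,"dz":0,"twist":0},{"dx":0,"dy":0,"dz":0,"twist":0},{"dx":0,"dy":0,"dz":0,"twist":0},{"dx":0,"dy":0,"dz":0,"twist":0}]' -1 25|grep -vE "rot"; python3 -m pendant '[{"dx":-0.001,"dy":0,"dz":0,"twist":0},{"dx":-0.001,"dy":0,"dz":0,"twist":0},{"dx":-0.001,"dy":0,"dz":0,"twist":0},{"dx":-0.001,"dy":0,"dz":0,"twist":0},{"dx":0,"dy":0,"dz":0,"twist":0}]'|grep -E "ee|ft"
```

```text
ee_pos: [0.565, 0.2086, 0.0285]
ft_force: [0.2, 0.1, 0.9]
t: 18.65
ee_pos: [0.5674, 0.2094, 0.0322]
ft_force: [-0.8, -4.7, 6.3]
opening: 0.0312
grip_force: 25.0
ee_pos: [0.5641, 0.2099, 0.0322]
ft_force: [1.0, -5.8, 4.6]
```

```bash
python3 -m pendant '[{"dx":-0.001,"dy":0,"dz":0,"twist":0},{"dx":-0.001,"dy":0,"dz":0,"twist":0},{"dx":0,"dy":0,"dz":0,"twist":0}]'|grep -E "ee|ft"
```

```text
ee_pos: [0.5622, 0.2102, 0.0322]
ft_force: [0.2, -5.3, 5.3]
```

```bash
python3 -m pendant '[{"dx":-0.001,"dy":0,"dz":0,"twist":0},{"dx":-0.001,"dy":0,"dz":0,"twist":0},{"dx":-0.001,"dy":0,"dz":0,"twist":0},{"dx":0,"dy":0,"dz":0,"twist":0}]'|grep -E "ee|ft"
```

```text
ee_pos: [0.5592, 0.2107, 0.0322]
ft_force: [2.0, -5.2, 4.6]
```

```bash
python3 -m pendant '[{"dx":-0.001,"dy":0,"dz":0,"twist":0},{"dx":-0.001,"dy":0,"dz":0,"twist":0},{"dx":0,"dy":0,"dz":0,"twist":0}]'|grep -E "ee|ft"
```

```text
ee_pos: [0.5572, 0.211, 0.0322]
ft_force: [1.0, -6.0, 5.2]
```

```bash
python3 -m pendant '[{"dx":-0.001,"dy":0,"dz":0,"twist":0},{"dx":0,"dy":0,"dz":0,"twist":0}]'|grep -E "ee|ft"
```

```text
ee_pos: [0.5562, 0.2112, 0.0322]
ft_force: [1.1, -5.9, 5.4]
```

```bash
python3 -m pendant '[{"dx":-0.001,"dy":0,"dz":0,"twist":0},{"dx":0,"dy":0,"dz":0,"twist":0}]'|grep -E "ee|ft"
```

```text
ee_pos: [0.5558, 0.2112, 0.0322]
ft_force: [2.2, -5.9, 3.2]
```

```bash
python3 -m pendant '[{"dx":-0.001,"dy":0,"dz":0,"twist":0},{"dx":0,"dy":0,"dz":0,"twist":0}]'|grep -E "ee|ft"
```

```text
ee_pos: [0.5554, 0.2113, 0.0322]
ft_force: [4.0, -6.9, 2.1]
```

```bash
python3 -m pendant '[{"dx":-0.001,"dy":0,"dz":0,"twist":0},{"dx":0,"dy":0,"dz":0,"twist":0}]'|grep -E "ee|ft"
```

```text
ee_pos: [0.5551, 0.2114, 0.0322]
ft_force: [6.7, -6.5, 0.2]
```

Unit 1 travelled about 11 mm, so it is the worn one. I'll release it, rise, and measure the gap.

```bash
python3 -m pendant '[{"dx":0,"dy":0,"dz":0,"twist":0},{"dx":0,"dy":0,"dz":0,"twist":0},{"dx":0,"dy":0,"dz":0,"twist":0},{"dx":0,"dy":0,"dz":0,"twist":0},{"dx":0,"dy":0,"dz":0,"twist":0},{"dx":0.004,"dy":0,"dz":-0.05,"twist":0},{"dx":0.004,"dy":0,"dz":-0.05,"twist":0},{"dx":0,"dy":0,"dz":0,"twist":0},{"dx":0,"dy":0,"dz":0,"twist":0}]' 1; python3 look.py c5|head -1
python3 - <<'E'
from h import *
np.set_printoptions(precision=4,suppress=True)
c=np.load("c5.npy",allow_pickle=True).item(); g=c["pixels"].min(2).astype(int); s=r.sense()
print("row profile cols 256-260 / 246", [(v,int(g[v,256:261].mean()),int(g[v,248:251].mean())) for v in range(150,232,2)])
cv2.imwrite("pics/gap.png",cv2.resize(c["pixels"][140:240,200:320],None,fx=6,fy=6,interpolation=cv2.INTER_CUBIC))
E
```

```text
t: 22.65
ee_pos: [0.5594, 0.2114, 0.1302]
tool_rot: [[0.986, -0.164, -0.001], [-0.164, -0.986, -0.0], [-0.001, 0.0, -1.0]]
ft_force: [-0.5, -0.0, -0.0]
opening: 0.0851
grip_force: 0.0
22.7 [0.559  0.2113 0.1294] yaw -9.46317047243354
row profile cols 256-260 / 246 [(150, 194, 195), (152, 194, 194), (154, 192, 191), (156, 189, 186), (158, 189, 189), (160, 189, 188), (162, 189, 189), (164, 189, 190), (166, 188, 190), (168, 189, 189), (170, 190, 190), (172, 189, 190), (174, 190, 185), (176, 158, 50), (178, 159, 52), (180, 159, 53), (182, 159, 52), (184, 159, 53), (186, 159, 49), (188, 158, 50), (190, 97, 48), (192, 50, 48), (194, 45, 73), (196, 163, 153), (198, 160, 154), (200, 158, 154), (202, 156, 158), (204, 156, 155), (206, 159, 155), (208, 160, 157), (210, 160, 158), (212, 159, 154), (214, 156, 152), (216, 156, 154), (218, 157, 161), (220, 123, 50), (222, 52, 51), (224, 52, 52), (226, 53, 52), (228, 52, 52), (230, 53, 51)]
```

View pics/gap.png

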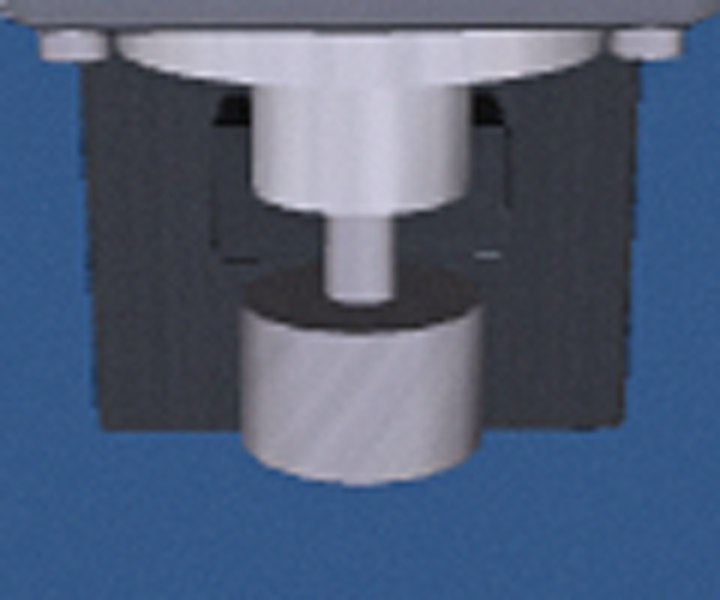

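The crop shows the gap clearly: the nose front edge at row 175.5, the hub's back top edge at row 195 and its front edge at row 220. The shaft is right out. I'll work out the gap and the moves from these.

Run:
```python
from h import *
np.set_printoptions(precision=4,suppress=True)
c=np.load("c5.npy",allow_pickle=True).item(); s=r.sense(); T=s["tool_rot"]
u=260
N=cast(c,(u,175.3),.089)[0];B=cast(c,(u,195.1),.091)[0];F=cast(c,(u,220.3),.091)[0]
d=np.array([np.cos(np.radians(-9.35)),np.sin(np.radians(-9.35))])
for n,X in(("nose",N),("hubback",B),("hubfront",F)): print(n,X,"tool",(X-s["ee_pos"])@T,"along",X[:2]@d)
# lateral from hub sides
g=c["pixels"].min(2)
for v in(162,166,170,204,208,212):
    xs=np.flatnonzero(g[v,225:295]>100)+225; print(v,xs.min(),xs.max(), (cast(c,((xs.min()+xs.max())/2,v),.075)[0]-s["ee_pos"])@T)
P=np.array([.5298,-.2307]); e=s["ee_pos"][:2]; D=P-e
print("to spacer: tool d",np.r_[D,0]@T, "ee",s["ee_pos"])
```

```text
nose [0.58   0.2069 0.089 ] tool [0.0216 0.0009 0.0404] along 0.5387048969177769
hubback [0.566  0.2092 0.091 ] tool [0.0073 0.0009 0.0384] along 0.5244558567013986
hubfront [0.5464 0.2124 0.091 ] tool [-0.0125  0.001   0.0384] along 0.5046612339373738
162 242 276 [0.028  0.0002 0.0543]
166 242 276 [0.0249 0.0002 0.0544]
170 242 276 [0.0218 0.0002 0.0544]
204 241 277 [-0.0057  0.0002  0.0544]
208 241 277 [-0.0091  0.0002  0.0544]
212 241 277 [-0.0125  0.0002  0.0544]
to spacer: tool d [0.0439 0.4408 0.0003] ee [0.559  0.2113 0.1294]
```

```bash
python3 -m pendant '[{"dx":0.0049,"dy":0.049,"dz":0,"twist":0},{"dx":0.0049,"dy":0.049,"dz":0,"twist":0},{"dx":0.0049,"dy":0.049,"dz":0,"twist":0},{"dx":0.0049,"dy":0.049,"dz":0,"twist":0},{"dx":0.0049,"dy":0.049,"dz":0,"twist":0},{"dx":0.0049,"dy":0.049,"dz":0,"twist":0},{"dx":0.0049,"dy":0.049,"dz":0,"twist":0},{"dx":0.0049,"dy":0.049,"dz":0,"twist":0},{"dx":0.0049,"dy":0.049,"dz":0,"twist":0},{"dx":0,"dy":0,"dz":0,"twist":-0.17},{"dx":0,"dy":0,"dz":0,"twist":-0.17},{"dx":0,"dy":0,"dz":0,"twist":0},{"dx":0,"dy":0,"dz":0,"twist":0}]'|grep -E "ee|ft"
cat > sp.py <<'E'
from h import *
import sys
np.set_printoptions(precision=4,suppress=True)
c=r.camera("wrist"); s=r.sense(); T=s["tool_rot"]; z=float(sys.argv[1]); p=c["pixels"]
w=(p.min(2)>170).astype(np.uint8); w[:, :190]=0; w[:,330:]=0; w[:120]=0; w[280:]=0
n,l,st,ce=cv2.connectedComponentsWithStats(w); i=1+np.argmax(st[1:,4])
rc=cv2.minAreaRect(np.argwhere(l==i)[:,::-1].astype(np.float32)); b=cv2.boxPoints(rc)
q=(cast(c,b,z)-s["ee_pos"])@T
print(s["ee_pos"],"yaw",np.degrees(np.arctan2(T[1,0],T[0,0])).round(2),"rect",rc,"tool corners\n",q,"centre",q.mean(0),"world",cast(c,b,z).mean(0))
e=q[1]-q[0] if np.linalg.norm(q[1]-q[0])>np.linalg.norm(q[2]-q[1]) else q[2]-q[1]; print("edge dir deg from tool y",np.degrees(np.arctan(e[0]/e[1])),np.linalg.norm(e))
E
python3 sp.py .08
```

```text
ee_pos: [0.5306, -0.2303, 0.1299]
ft_force: [0.3, -0.4, -0.1]
[ 0.5307 -0.2304  0.1301] yaw 9.88 rect ((258.5, 199.5), (11.0, 51.0), 90.0) tool corners
 [[ 0.0037 -0.0192  0.0501]
 [ 0.0037  0.0195  0.0501]
 [-0.0052  0.0197  0.0501]
 [-0.0052 -0.0194  0.0501]] centre [-0.0008  0.0001  0.0501] world [ 0.5299 -0.2306  0.08  ]
edge dir deg from tool y 0.001887910689903618 0.03862306591970691
```

```bash
python3 -m pendant '[{"dx":-0.001,"dy":0,"dz":0.032,"twist":0},{"dx":0,"dy":0,"dz":0.040,"twist":0},{"dx":0,"dy":0,"dz":0.040,"twist":0},{"dx":0,"dy":0,"dz":0,"twist":0}]'|grep -E "ee|ft"; python3 -m pendant '[{"dx":0,"dy":0,"dz":0,"twist":0},{"dx":0,"dy":0,"dz":0,"twist":0},{"dx":0,"dy":0,"dz":0,"twist":0},{"dx":0,"dy":0,"dz":0,"twist":0},{"dx":0,"dy":0,"dz":0,"twist":0}]' -1 35|grep -v rot; python3 -m pendant '[{"dx":0,"dy":0,"dz":-0.015,"twist":0},{"dx":0,"dy":0,"dz":-0.02,"twist":0},{"dx":0,"dy":0,"dz":-0.055,"twist":0},{"dx":0,"dy":0,"dz":-0.045,"twist":0},{"dx":0,"dy":0,"dz":0,"twist":0},{"dx":0,"dy":0,"dz":0,"twist":0}]'; python3 sp.py .215
```

```text
ee_pos: [0.5278, -0.2295, 0.016]
ft_force: [0.1, -0.1, 1.2]
t: 25.5
ee_pos: [0.5309, -0.2314, 0.0205]
ft_force: [-0.4, 0.4, 6.9]
opening: 0.0392
grip_force: 35.0
t: 26.25
ee_pos: [0.5294, -0.2307, 0.1537]
tool_rot: [[0.985, 0.174, -0.0], [0.174, -0.985, 0.0], [-0.0, -0.0, -1.0]]
ft_force: [0.8, -0.5, -1.8]
opening: 0.0395
grip_force: 35.5
[ 0.5291 -0.2305  0.1529] yaw 10.01 rect ((200.5, 272.5), (9.0, 7.0), -0.0) tool corners
 [[ 0.0079 -0.0245 -0.0621]
 [ 0.0111 -0.0243 -0.0621]
 [ 0.0111 -0.0207 -0.0621]
 [ 0.0079 -0.0209 -0.0621]] centre [ 0.0095 -0.0226 -0.0621] world [ 0.5347 -0.2066  0.215 ]
edge dir deg from tool y 0.039286833495841875 0.0035891726084763247
```

```bash
sed -i 's/w\[280:\]=0/w[340:]=0/' sp.py; python3 sp.py .2125
```

```text
[ 0.5291 -0.2304  0.1525] yaw 10.01 rect ((258.5, 290.0), (18.0, 93.0), 90.0) tool corners
 [[ 0.0042 -0.0187 -0.06  ]
 [ 0.0042  0.0195 -0.06  ]
 [-0.0046  0.02   -0.06  ]
 [-0.0047 -0.0191 -0.06  ]] centre [-0.0002  0.0004 -0.06  ] world [ 0.5291 -0.231   0.2125]
edge dir deg from tool y 0.0858093078852569 0.03820007461521452
```

```bash
python3 -m pendant '[{"dx":0,"dy":0,"dz":-0.01,"twist":0},{"dx":0.010,"dy":-0.0354,"dz":0,"twist":0},{"dx":0.010,"dy":-0.0354,"dz":0,"twist":0},{"dx":0.010,"dy":-0.0354,"dz":0,"twist":0},{"dx":0.010,"dy":-0.0354,"dz":0,"twist":0},{"dx":0.010,"dy":-0.0354,"dz":0,"twist":0},{"dx":0.010,"dy":-0.0354,"dz":0,"twist":0},{"dx":0.010,"dy":-0.0354,"dz":0,"twist":0},{"dx":0.010,"dy":-0.0354,"dz":0,"twist":0},{"dx":0.010,"dy":-0.0354,"dz":0,"twist":0},{"dx":0.010,"dy":-0.0354,"dz":0,"twist":0},{"dx":0.010,"dy":-0.0354,"dz":0,"twist":0},{"dx":0.010,"dy":-0.0354,"dz":0,"twist":0},{"dx":0,"dy":0,"dz":0,"twist":0.17},{"dx":0,"dy":0,"dz":0,"twist":0.17},{"dx":0,"dy":0,"dz":0,"twist":0},{"dx":0,"dy":0,"dz":0,"twist":0},{"dx":0,"dy":0,"dz":0,"twist":0}]'
cat > chk.py <<'E'
from h import *
np.set_printoptions(precision=4,suppress=True)
c=r.camera("wrist"); s=r.sense(); T=s["tool_rot"]; g=c["pixels"].min(2).astype(int)
print(s["ee_pos"],"yaw",np.degrees(np.arctan2(T[1,0],T[0,0])), "move to target (tool)",(np.array([.5734,.2088,0])-s["ee_pos"])@T)
N=np.array([.58,.2069,.089]); B=np.array([.566,.2092,.091])
for n,X in(("nose",N),("hubback",B)):
    q=c["K"]@(c["R"]@X+c["t"]); q=q[:2]/q[2]; print(n,"predicted px",q); v0=int(q[1]); u=int(q[0]); print([(v,int(g[v,u-7:u-4].mean())) for v in range(v0-8,v0+9)] if v0<374 else "")
E
python3 chk.py
```

```text
t: 28.6
ee_pos: [0.5742, 0.2081, 0.1637]
tool_rot: [[0.987, -0.163, -0.0], [-0.163, -0.987, -0.0], [-0.0, 0.0, -1.0]]
ft_force: [0.6, -1.1, -0.6]
opening: 0.0397
grip_force: 35.6
[0.5742 0.2082 0.1637] yaw -9.399734901642416 move to target (tool) [-0.0009 -0.0005  0.1637]
nose predicted px [258.8805 182.0054]
[(174, 197), (175, 196), (176, 197), (177, 196), (178, 197), (179, 196), (180, 199), (181, 203), (182, 60), (183, 52), (184, 50), (185, 51), (186, 51), (187, 55), (188, 49), (189, 46), (190, 46)]
hubback predicted px [258.8914 198.8158]
[(190, 46), (191, 48), (192, 46), (193, 51), (194, 53), (195, 53), (196, 53), (197, 53), (198, 49), (199, 170), (200, 169), (201, 168), (202, 168), (203, 167), (204, 167), (205, 166), (206, 167)]
```

```bash
python3 -m pendant '[{"dx":-0.001,"dy":-0.0005,"dz":0.015,"twist":0},{"dx":0,"dy":0,"dz":0.02,"twist":0},{"dx":0,"dy":0,"dz":0.0185,"twist":0},{"dx":0,"dy":0,"dz":0,"twist":0},{"dx":0,"dy":0,"dz":0,"twist":0}]'; python3 chk.py
```

```text
t: 29.28
ee_pos: [0.5735, 0.209, 0.1104]
tool_rot: [[0.986, -0.164, 0.0], [-0.164, -0.986, -0.0], [0.0, -0.0, -1.0]]
ft_force: [-0.6, -0.3, -0.4]
opening: 0.0398
grip_force: 35.6
[0.5737 0.2091 0.1108] yaw -9.454992179535184 move to target (tool) [-0.0004  0.0004  0.1108]
nose predicted px [259.9225 204.1811]
[(196, 190), (197, 192), (198, 190), (199, 191), (200, 191), (201, 193), (202, 193), (203, 196), (204, 87), (205, 65), (206, 67), (207, 70), (208, 69), (209, 68), (210, 67), (211, 68), (212, 68)]
hubback predicted px [259.9522 224.9611]
[(216, 70), (217, 52), (218, 51), (219, 52), (220, 51), (221, 50), (222, 51), (223, 50), (224, 49), (225, 169), (226, 163), (227, 161), (228, 162), (229, 160), (230, 159), (231, 159), (232, 161)]
```

```bash
python3 -m pendant '[{"dx":0,"dy":0,"dz":0.004,"twist":0},{"dx":0,"dy":0,"dz":0.004,"twist":0},{"dx":0,"dy":0,"dz":0.004,"twist":0},{"dx":0,"dy":0,"dz":0.004,"twist":0},{"dx":0,"dy":0,"dz":0.004,"twist":0},{"dx":0,"dy":0,"dz":0,"twist":0}]'|grep -E "ee|ft"
```

```text
ee_pos: [0.5731, 0.2089, 0.0897]
ft_force: [0.8, -0.1, -1.0]
```

```bash
python3 -m pendant '[{"dx":0,"dy":0,"dz":0.005,"twist":0},{"dx":0,"dy":0,"dz":0.005,"twist":0},{"dx":0,"dy":0,"dz":0.005,"twist":0},{"dx":0,"dy":0,"dz":0.005,"twist":0},{"dx":0,"dy":0,"dz":0.005,"twist":0},{"dx":0,"dy":0,"dz":0.005,"twist":0},{"dx":0,"dy":0,"dz":0.005,"twist":0},{"dx":0,"dy":0,"dz":0.005,"twist":0},{"dx":0,"dy":0,"dz":0,"twist":0},{"dx":0,"dy":0,"dz":0,"twist":0}]'|grep -E "ee|ft"
```

```text
ee_pos: [0.5734, 0.209, 0.0503]
ft_force: [-0.0, -0.5, -0.9]
```

```bash
python3 -m pendant '[{"dx":0,"dy":0,"dz":0.002,"twist":0},{"dx":0,"dy":0,"dz":0.001,"twist":0},{"dx":0,"dy":0,"dz":0,"twist":0},{"dx":0,"dy":0,"dz":0,"twist":0}]'|grep -E "ee|ft"
```

```text
ee_pos: [0.5733, 0.209, 0.0472]
ft_force: [-0.4, 0.0, -0.5]
```

```bash
python3 -m pendant '[{"dx":0,"dy":0,"dz":0.0015,"twist":0},{"dx":0,"dy":0,"dz":0,"twist":0},{"dx":0,"dy":0,"dz":0,"twist":0}]'|grep -E "ee|ft"
```

```text
ee_pos: [0.5733, 0.2089, 0.0456]
ft_force: [-0.0, -0.7, -0.8]
```

```bash
python3 -m pendant '[{"dx":0,"dy":0,"dz":0.001,"twist":0},{"dx":0,"dy":0,"dz":0,"twist":0}]'|grep -E "ee|ft"
```

```text
ee_pos: [0.5734, 0.209, 0.0455]
ft_force: [-1.1, -0.4, 5.3]
```

```bash
python3 -m pendant '[{"dx":0,"dy":0,"dz":0.001,"twist":0},{"dx":0,"dy":0,"dz":0,"twist":0}]'|grep -E "ee|ft"
```

```text
ee_pos: [0.5735, 0.209, 0.0454]
ft_force: [-4.1, -0.9, 11.6]
```

The feet are on the saddle. I'll ease off, release and rise.

```bash
python3 -m pendant '[{"dx":0,"dy":0,"dz":-0.0015,"twist":0},{"dx":0,"dy":0,"dz":0,"twist":0}]'|grep -E "ee|ft"; python3 -m pendant '[{"dx":0,"dy":0,"dz":0,"twist":0},{"dx":0,"dy":0,"dz":0,"twist":0},{"dx":0,"dy":0,"dz":0,"twist":0},{"dx":0,"dy":0,"dz":0,"twist":0},{"dx":0,"dy":0,"dz":0,"twist":0},{"dx":0,"dy":0,"dz":-0.02,"twist":0},{"dx":0,"dy":0,"dz":-0.04,"twist":0},{"dx":0,"dy":0,"dz":-0.06,"twist":0},{"dx":0,"dy":0,"dz":0,"twist":0},{"dx":0,"dy":0,"dz":0,"twist":0}]' 1; python3 sp.py .105; python3 look.py c6 | tail -n +2| awk '$1>170'
```

```text
ee_pos: [0.5736, 0.209, 0.0455]
ft_force: [-0.8, -0.2, 3.6]
t: 34.2
ee_pos: [0.573, 0.2089, 0.1649]
tool_rot: [[0.986, -0.164, -0.0], [-0.164, -0.986, -0.0], [-0.0, 0.0, -1.0]]
ft_force: [0.4, 0.3, -1.3]
opening: 0.0857
grip_force: 0.0
[0.5725 0.2088 0.1639] yaw -9.47 rect ((256.5, 167.99998474121094), (54.99999237060547, 23.999996185302734), 0.0) tool corners
 [[ 0.0125 -0.0233  0.0589]
 [ 0.0316 -0.0227  0.0589]
 [ 0.0316  0.0192  0.0589]
 [ 0.0125  0.0197  0.0589]] centre [ 0.0221 -0.0018  0.0589] world [0.5945 0.2068 0.105 ]
edge dir deg from tool y 0.012880547540946835 0.04187896809743852
174 244 273 30 tool x,y on axis [ 0.009  -0.0001] 192
180 254 263 10 tool x,y on axis [ 0.0036 -0.0001] 171
192 233 283 51 tool x,y on axis [-0.0076 -0.0006] 228
198 233 283 51 tool x,y on axis [-0.0133 -0.0006] 228
204 243 274 32 tool x,y on axis [-0.0191 -0.0002] 158
210 243 274 32 tool x,y on axis [-0.025  -0.0002] 161
216 247 270 24 tool x,y on axis [-0.0309 -0.0002] 157
282 345 345 1 tool x,y on axis [-0.1018  0.0854] 109
288 346 348 3 tool x,y on axis [-0.1088  0.088 ] 153
```

```bash
sed -i 's/>170/>212/' sp.py; python3 sp.py .105
python3 - <<'E'
from h import *
c=np.load("c6.npy",allow_pickle=True).item(); g=c["pixels"].min(2).astype(int)
def px(X): q=c["K"]@(c["R"]@np.array(X)+c["t"]); return q[:2]/q[2]
# unit2: nose & hub edges for in-state
d=np.array([np.cos(np.radians(-4.3)),np.sin(np.radians(-4.3))]); n=np.array([-d[1],d[0]])
o=np.array([.5502,-.0045])
for nm,x,z in(("nose",0,.089),("hubback_in",-.003,.091),("hubfront_in",-.023,.091),("hubfront_4out",-.027,.091)):
    print(nm,px([*(o+x*d),z]))
q=px([*(o-.023*d),.091]);print([(v,int(g[v,int(q[0])-1:int(q[0])+2].mean())) for v in range(int(q[1])-34,min(384,int(q[1])+12))])
E
```

```text
[0.5725 0.2087 0.1635] yaw -9.47 rect ((258.0, 194.5), (9.0, 48.0), 90.0) tool corners
 [[ 0.0042 -0.0192  0.0584]
 [ 0.0042  0.0185  0.0585]
 [-0.0033  0.0186  0.0585]
 [-0.0033 -0.0194  0.0585]] centre [ 0.0005 -0.0004  0.0585] world [0.5728 0.209  0.105 ]
edge dir deg from tool y -0.002864187982657746 0.03766055256302389
nose [517.16838096 173.47009618]
hubback_in [518.51949705 177.61527569]
hubfront_in [514.38412719 200.27214021]
hubfront_4out [513.58089196 204.67290541]<stdin>:9: RuntimeWarning: Mean of empty slice.
  ret = ret.dtype.type(ret / rcount)
Traceback (most recent call last):
ValueError: cannot convert float NaN to integer
```

```bash
python3 -m pendant '[{"dx":0,"dy":0.05,"dz":0,"twist":0},{"dx":0,"dy":0.05,"dz":0,"twist":0},{"dx":0,"dy":0.05,"dz":0,"twist":0},{"dx":0,"dy":0,"dz":0,"twist":-0.09},{"dx":-0.01,"dy":0.055,"dz":0,"twist":0},{"dx":0,"dy":0,"dz":0,"twist":0},{"dx":0,"dy":0,"dz":0,"twist":0}]'|grep ee
python3 - <<'E'
from h import *
c=r.camera("wrist"); g=c["pixels"].min(2).astype(int)
def px(X): q=c["K"]@(c["R"]@np.array(X)+c["t"]); return q[:2]/q[2]
d=np.array([np.cos(np.radians(-4.3)),np.sin(np.radians(-4.3))]); o=np.array([.5502,-.0045])
q=px([*(o-.023*d),.091]); u=int(q[0]); col=g[:,u-8:u-5].mean(1).astype(int)
print(u,[(v,int(col[v])) for v in range(int(q[1])-36,int(q[1])+10)])
hit=[v for v in range(int(q[1])-36,int(q[1])+12) if abs(col[v+1]-col[v])>30]; print(hit)
for v in hit: print(v,cast(c,(u,v+.5),.09)[0][:2]@d-o@d)
E
```

```text
ee_pos: [0.5343, 0.0071, 0.1645]
270 [(160, 190), (161, 190), (162, 190), (163, 190), (164, 189), (165, 189), (166, 188), (167, 190), (168, 193), (169, 197), (170, 115), (171, 44), (172, 50), (173, 50), (174, 40), (175, 155), (176, 164), (177, 161), (178, 161), (179, 162), (180, 160), (181, 160), (182, 161), (183, 162), (184, 162), (185, 163), (186, 163), (187, 160), (188, 157), (189, 160), (190, 158), (191, 160), (192, 162), (193, 164), (194, 164), (195, 165), (196, 170), (197, 86), (198, 49), (199, 53), (200, 54), (201, 53), (202, 55), (203, 53), (204, 52), (205, 53)]
[169, 170, 174, 196, 197]
169 -0.00011917497704128088
170 -0.0009686313195256258
174 -0.004384443453572473
196 -0.023700887312034236
197 -0.024600821430702857
```

```bash
python3 -c "
from workcell import r
print(r.job_done(), r.sense()['t'])"
```

```text
the job is handed in; nothing more can be done
the job is handed in; nothing more can be done
```

The job is handed in: the left unit (larger y, I can't tell if that is unit_a or unit_b) was worn, about 11 mm of float; its shaft is right out with the white spacer standing on its saddle, the sound unit's shaft is pushed in, and the one slip was my first grasp closing on top of the worn unit's hub, pressing about 22 N down.

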